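# Clamp a split cheese board with a one-hand ratchet clamp

## Robot

A 6-joint arm with a two-finger parallel gripper is mounted at the origin on a cart in front of the work surface, level with it; the furniture and walls round the work are solid. World frame = base frame: x ahead of the robot, y to its left, z up, the work surface at z = 0. Lengths are in m, angles in rad, forces in N, time in s.
With the tool pointing down it reaches from about 0.325 to 0.9 m from the base axis. Payload 6.1 kg.
Tool frame: the origin (TCP) lies midway between the tips of the shut fingers; the grasp point (between the pads) lies 19 mm behind it; z points along the fingers, y is the line along which they close (so a half turn about z gives the same grasp; the last joint's range is limited). The gripper opens to 85 mm and grips with 20 to 120 N. Pads are 22 mm wide; open, the fingers measure 114 mm over their backs; the gripper's body (76 mm by 85 mm) begins 54 mm behind the grasp point. The pads swing forward as they close: fully open they stand 13 mm farther back than shut.
Start: joints at [1.136, 0.22, 1.526, -0, 1.395, -0.126], TCP at [0.19, 0.595, 0.231] pointing down, gripper open.
Joint ranges: [-2.98, 2.98], [-0.91, 2.08], [0.09, 2.57], [-1.24, 4.39], [0.2, 2.65], [-2.68, 2.68]. Speed limits (rad/s): [2.57, 2.57, 3.01, 3.14, 3.14, 3.14].

## Interface

Orientations are given as [roll, pitch, yaw] about the fixed x, y, z axes, in that order (R = Rz(yaw) Ry(pitch) Rx(roll)).
In Python, from plant import movep, move_l, set_joints, gripper_to, hold, inverse_kinematics, observe, get_image, get_calibration, Unreachable, job_done gives the robot as it stands. Calls block until the motion is done:
- movep(position, orientation): joint-space move of the TCP to a pose.
- move_l(position, feed=0.15, rotation=None, max_force=None): straight line of the TCP; rotation=None keeps the orientation; feed is the mean speed in m/s. With max_force (N) it stops when the force on the tool has changed by that much, and returns True; else False.
- set_joints(angles): joint-space move.
- gripper_to(opening, f_grip=None): finger opening in m; f_grip is the grip in N (None keeps the last); returns when the fingers have stopped.
- hold(seconds).
- inverse_kinematics(position, orientation): joint angles nearest the present ones, or None.
- observe(): the state.
- get_image(name): name is "side" or "top" or "wrist"; returns (picture, depth): 384x512x3 uint8, red, green, blue; 384x512 float32, m along the optical axis (not along the pixel's ray), 0 where there is no reading.
- get_calibration(name): a dict with "intrinsics" (3x3 intrinsics, pixels), "world_from_camera" (4x4, takes a point from camera to world coordinates). Camera axes: x right, y down, z forward; pixel columns grow to the right and rows downward; lengths in m; the calibration is good to about 2 mm. A picture is of the moment at which its call begins: read the wrist's pose just before it. get_calibration takes no time and is no camera call; for the wrist camera it gives the pose at the moment of the call.
A pose or a line that the arm cannot do raises Unreachable and nothing moves.
- job_done(): hands the job in; it is judged then, once.
The state is a dict: "time_s": time; "q": joint angles; "joint_velocities": joint speeds; "joint_torque": joint torques, N m; "eef_pos": TCP position; "tcp_rot": TCP orientation; "ft_force": force on the tool from outside, world axes, zero at the start; "torque": the same for the moment, N m; "opening": finger opening in m; "grasp_force": force on a finger pad.
Only numpy, scipy, OpenCV 4.12 (cv2) and the standard library are available. Lean on these libraries where they do the work, as an engineer would, in place of code of your own. Each camera call takes 0.05 s, during which the arm holds its last target. There are 200 camera calls.

## Task

A small wooden cheese board has split along its glue joint; glue is on and its two halves lie together between the jaws of the one-hand bar clamp. Swing the clamp's orange holding catch down until it snaps home, then run the far jaw in by pumping the trigger against the handle (squeeze, let out, squeeze again; do not shove the bar or jaw by hand) until both jaws nip the board and the sprung far pad is pressed in about half-way: firm, but never so hard that the pad is squeezed to its stop and crushes the joint. Finish still holding the trigger squeezed at that pressure, with the clamp flat on the worktop, the two halves still lined up, and the mug, glue bottle and tape left where they stand.

Things in the scene. Friction and masses are not known exactly. Their poses are not given: they have to be found in the camera images.
- clamp: One-hand bar clamp lying loose on its side, 0.75 kg in all. Origin: on the worktop under the bar, mid gear case (black, 70 x 38 mm, 32 high). x: along the bar to the far jaw; y: to the side of the jaws and board; z: up. The black handle, one piece with case and near jaw, sticks out to -y: y -17 to -124 mm, x -26 (outer face) to -8, z 1 to 29.
- grip (a point): Point of the clamp midway between the outer face of the handle and the outer face of the trigger at rest, where to squeeze: 66 mm to -y of the bar, 14.5 mm above the worktop. Measured along the clamp's x the two together are 58 mm wide here at rest and 34 mm wide fully squeezed. Free space on both outer sides.
- trigger (a joint): Orange trigger (11 mm thick, 22 high, 90 long); rad, 0 at rest, 0.33 squeezed to the handle (24 mm at the grip point). Springs out by itself (2 to 4 N). Draws the bar in 36 mm per rad by a ratchet of 4 mm teeth: a full stroke gains two teeth, 8 mm, kept when let out. Force on the finger: the spring plus half the clamping force (25 N at the pad: 15 to 16 N).
- bar (a joint): Toothed bar carrying the far jaw; m, grows as the jaw is drawn in (along -x of the clamp), 0.006 to 0.025 at the start, end of travel 0.075. Only with the catch shut does it stay drawn in; with the catch open it goes back with the trigger, so pumping gains nothing.
- catch (a joint): Orange catch arm, 52 mm long, 18 wide, hinged behind the case (-x side), standing up at the start; rad, 0 shut (flat along the bar, tip snapped under a sprung ball), 0.55 to 0.9 at the start. Stays where it is left. Pressing straight down on its tab shuts it; 4 to 6 N there snaps it home, its top then 31 mm above the worktop.
- catch_tab (a point): Point on the ribbed top face of the catch arm, 30 mm from its hinge line, where to press it down; shut, it lies midway between the gear case and the catch's bridge (36 mm high), about 25 mm from that.
- catch_hinge (a point): Hinge of the catch: on the bar's centre line, 40 mm to -x of the clamp's origin, 27 mm above the worktop. The axis is the clamp's y; shut, the arm points to -x.
- near_jaw (a point): Centre of the orange pad face of the near jaw, fixed to the case, 70 mm to +y of the bar; pad 50 mm wide, 22 mm high.
- far_jaw (a point): Centre of the orange pad face of the far jaw (50 x 22 mm), which faces the near jaw; it moves with the bar and the pad. With the board nipped it is 160 mm from the near jaw.
- pad (a joint): Sprung rubber pad of the far jaw, m: how far it is pressed in, 0 free, 0.010 at its stop; 5 N per mm, so about 25 N half-way.
- board_near_mid (a point): Centre of the near half of the wooden cheese board: 80 mm across the joint (along the clamp's x), 110 mm along it, 18 mm thick, 0.13 kg, loose, lying flat 1 to 4 mm from the near jaw.
- board_far_mid (a point): Centre of the far half, the same size, lying against the near half (80 mm farther along the clamp's x); its outer edge, 40 mm from this centre, is what the far jaw meets.
- mug: Green mug, 86 mm across and 96 mm high, loose; origin under it. Leave alone.
- glue: Yellow glue bottle with an orange cap, 48 mm across and 150 mm high, loose; origin under it. Leave alone.
- tape: Black roll of tape, 62 mm across and 19 mm high, lying loose; origin under it. Leave alone.
Not all that is in view belongs to the job. What is shaped like the part that bears board_near_mid but green or purple is not meant. What is shaped like the part that bears board_far_mid but pink is not meant.

How it is judged:
On the way, in this order (a step that is already met when the one before it is completed fails the run):
1. the holding catch is snapped shut (value of joint catch below 0.03 rad), for 0.2 s.
2. the far jaw has been pumped part of the way in (pads less than 178 mm apart) and stays there with the trigger let out (x of far_jaw in the frame of clamp below 0.214 m and value of joint trigger below 0.12 rad and value of joint catch below 0.04 rad), for 0.1 s.
3. the far pad has come up to the board (x of far_jaw in the frame of board_far_mid below 0.0415 m), for 0.2 s.
At the end, for the whole second after the job is handed in: Catch shut; fingers still squeeze trigger (0.04 rad or more) against handle, 2 N or more on each; far pad bears with 8 to 38 N, near jaw with over 6 N; halves closed (gap under 2 mm), flat, lined up within 5 mm; clamp flat and still; mug, glue, tape within 3 cm of where they stood (contact force between pad and board_far between 8 and 38 N and value of joint pad between 0.0015 and 0.0078 m and contact force between clamp and board_near above 6 N and value of joint catch below 0.04 rad and value of joint trigger above 0.04 rad and contact force between the fingers and trigger above 2 N and contact force between the fingers and clamp above 2 N and height (world z) of clamp between -0.004 and 0.008 m and angle between clamp's own z axis and vertical below 0.06 rad and x of board_far_mid in the frame of board_near_mid below 0.082 m and y of board_far_mid in the frame of board_near_mid between -0.005 and 0.005 m and height (world z) of each of board_near_mid, board_far_mid below 0.014 m and angle between the x axis of board_far_mid and the x axis of board_near_mid, either way round below 0.04 rad and linear speed of clamp below 0.02 m/s and distance of each of mug, glue, tape from where it was at the start of the episode below 0.03 m); the arm keeps its last pose, push and grip.
It fails at once if the board is crushed: more than 45 N at the far pad, or the pad driven to its stop (contact force between pad and board_far above 45 N or value of joint pad above 0.0095 m).
It fails at once if the bar or far jaw is pushed by hand (contact force between the arm and bar above 3 N).
It fails at once if the mug, glue bottle or tape is knocked (distance of any of mug, glue, tape from where it was at the start of the episode above 0.05 m).
It also fails if it takes over 58 s, if anything falls off the work surface, if the arm or the gripper's body presses on something with over 40 N, if the wrist force passes 120 N, or if a joint passes its speed limit or range.

## Working session

There is one attempt and no reset: what is moved stays moved. The work goes in short steps, each a Python script; the robot and the scene stay as the last script left them, time stands still between calls to the robot, and variables do not carry over. Pictures are saved under pics/ and viewed, at most 10 in all, crops included, and the job is handed in when it is done.

```bash
mkdir -p pics; ls
python3 - <<'E'
from plant import *
import numpy as np,cv2
for n in ("top","side"):
    im,d=get_image(n); c=get_calibration(n)
    np.savez(f"pics/{n}0.npz",im=im,d=d,K=c["intrinsics"],T=c["world_from_camera"])
    cv2.imwrite(f"pics/{n}0.png",cv2.resize(im[...,::-1],(800,600),interpolation=cv2.INTER_CUBIC))
    print(n,c)
print(observe())
E
```

```text
pics
top {'intrinsics': array([[415.82551116,   0.        , 254.85513064],
       [  0.        , 415.82551116, 193.36659062],
       [  0.        ,   0.        ,   1.        ]]), 'world_from_camera': array([[ 0.0195185 , -0.99614863,  0.08548058,  0.47353437],
       [-0.99979639, -0.01900898,  0.00677067,  0.02361839],
       [-0.0051197 , -0.08559533, -0.99631683,  1.30490063],
       [ 0.        ,  0.        ,  0.        ,  1.        ]])}
side {'intrinsics': array([[374.66708898,   0.        , 257.5418942 ],
       [  0.        , 374.66708898, 189.03237935],
       [  0.        ,   0.        ,   1.        ]]), 'world_from_camera': array([[-0.97038763, -0.122839  ,  0.20798662,  0.36892577],
       [-0.24154493,  0.50050337, -0.83135578,  0.85718217],
       [-0.00197509, -0.85697547, -0.51535341,  0.57537955],
       [ 0.        ,  0.        ,  0.        ,  1.        ]])}
{'time_s': 0.1, 'q': array([ 1.13591433e+00,  2.21132480e-01,  1.52747953e+00,  4.69169294e-06,
        1.39470951e+00, -1.26115232e-01]), 'joint_velocities': array([ 0.00035116,  0.00032699, -0.00224848, -0.00044154, -0.00076688,
        0.00259946]), 'joint_torque': array([ 9.43683444e-04, -4.98244786e+01, -3.90543580e+01, -1.34148922e-04,
        5.79448169e-03,  4.54789597e-05]), 'eef_pos': array([0.18971066, 0.59494867, 0.23032689]), 'tcp_rot': array([-3.13987809e+00, -2.22040489e-04,  2.83282488e+00]), 'ft_force': array([0.96842352, 0.05102278, 0.03699327]), 'torque': array([-0.01823539,  0.01922189, -0.03582988]), 'grasp_force': 0.0, 'opening': 0.0854319106358148}
```

View pics/top0.png

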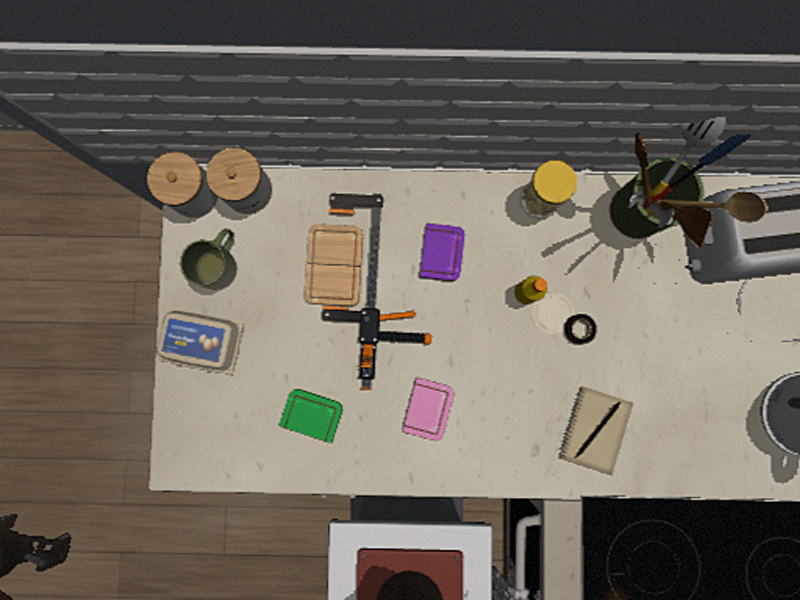

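View pics/side0.png

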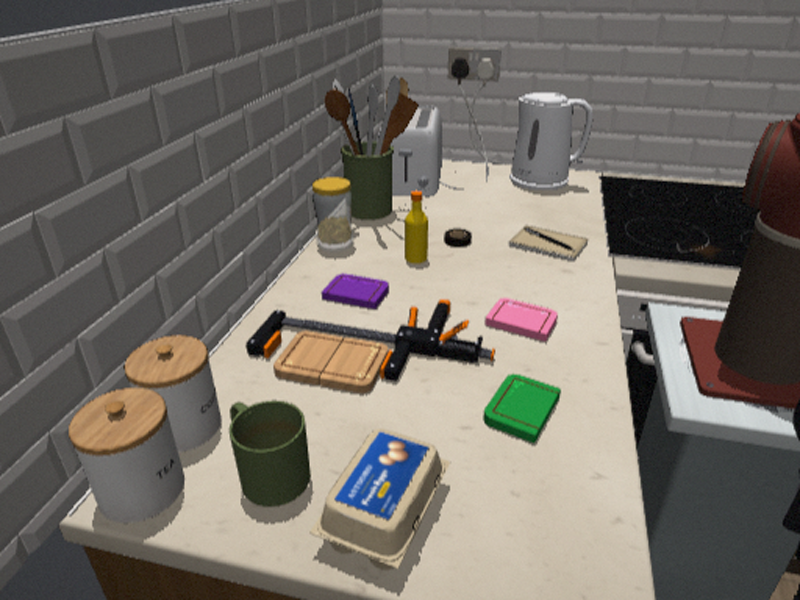

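```bash
cat > h.py <<'E'
from plant import *
import numpy as np,cv2
def px2w(f,u,v,z=None,r=0):
    "pixel (u,v) -> world; by plane height z, else by depth"
    K,T=f["K"],f["T"]; ray=np.array([(u-K[0,2])/K[0,0],(v-K[1,2])/K[1,1],1])
    if z is None: s=f["d"][int(round(v)),int(round(u))]
    else: s=(z-T[2,3])/(T[:3,:3]@ray)[2]
    return T[:3,:3]@(ray*s)+T[:3,3]
def snap(n,tag):
    c=get_calibration(n); im,d=get_image(n)
    f=dict(im=im,d=d,K=c["intrinsics"],T=c["world_from_camera"]); np.savez(f"pics/{tag}.npz",**f); return f
def crop(f,box,s,name):
    a,b,c,e=box; cv2.imwrite(f"pics/{name}.png",cv2.resize(f["im"][b:e,a:c,::-1],None,fx=s,fy=s,interpolation=cv2.INTER_CUBIC))
E
python3 - <<'E'
from h import *
f=np.load("pics/top0.npz"); s=.64
for n,(u,v),z in [("case",(370,325),.032),("handle tip",(428,340),.02),("bar far",(378,215),.03),("catchend",(365,385),.03),("trigtip",(413,315),.02)]:
    print(n,px2w(f,u*s,v*s,z).round(3))
c=px2w(f,370*s,325*s,.032)
movep([c[0]-.02,c[1]-.03,0.36],[np.pi,0,np.pi/2])
w=snap("wrist","w1"); crop(w,(0,0,512,384),1.5625,"w1"); print(w["T"].round(3),w["K"][0,0],observe()["eef_pos"],observe()["time_s"])
E
```

```text
case [0.537 0.087 0.032]
handle tip [ 0.51  -0.028  0.02 ]
bar far [0.756 0.076 0.03 ]
catchend [0.42  0.094 0.03 ]
trigtip [0.559 0.003 0.02 ]
[[ 1.     0.003  0.     0.516]
 [ 0.003 -0.963 -0.268  0.125]
 [-0.     0.268 -0.963  0.503]
 [ 0.     0.     0.     1.   ]] 288.7825483088902 [0.51659163 0.05751497 0.35973534] 2.4417
```

View pics/w1.png

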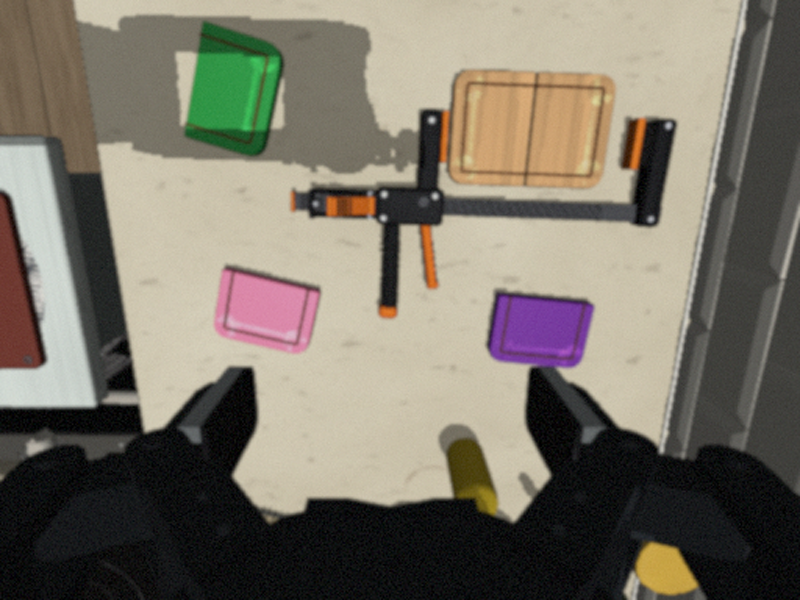

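Run:
```python
from h import *
f=np.load("pics/w1.npz"); crop(f,(180,110,310,210),6,"w1c")
```

```text
(no output)
```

View pics/w1c.png

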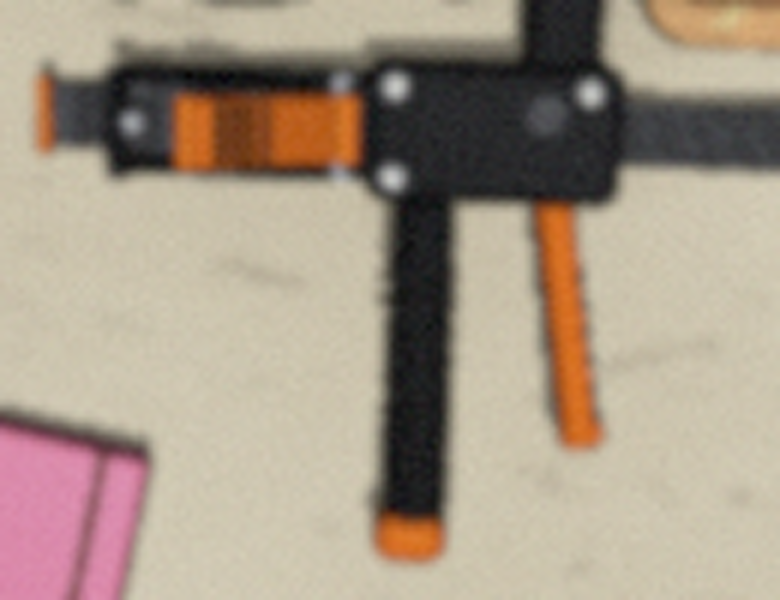

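Run:
```python
from h import *
f=np.load("pics/w1.npz")
P=lambda u,v,z:px2w(f,180+u/6,110+v/6,z)
for n,u,v,z in [("caseTL",368,67,.032),("caseTR",618,67,.032),("caseBR",615,198,.032),("caseBL",370,198,.032),("cen",492,132,.032),("barrear",60,112,.02),("barfwd",640,132,.02),("tab@31",243,130,.031),("tab@50",243,130,.05),("handle tip",411,540,.029),("handle60",418,330,.029),("trigtip",580,430,.025),("tr60",566,330,.025)]: print(n,P(u,v,z).round(4))
print("barfar",px2w(f,635/1.5625,212/1.5625,.02).round(4))
for u in range(160,380,20): print(u,px2w(f,180+u/6,110+130/6).round(3))
print("cased",px2w(f,262,132).round(4), px2w(f,262,160).round(4), px2w(f,248,165).round(4))
```

```text
caseTL [0.5015 0.1054 0.032 ]
caseTR [0.5676 0.1055 0.032 ]
caseBR [0.568  0.0711 0.032 ]
caseBL [0.5018 0.0709 0.032 ]
cen [0.5345 0.0885 0.032 ]
barrear [0.4169 0.0927 0.02  ]
barfwd [0.5756 0.0877 0.02  ]
tab@31 [0.4679 0.0888 0.031 ]
tab@50 [0.4698 0.0903 0.05  ]
handle tip [ 0.513  -0.0269  0.029 ]
handle60 [0.5149 0.0342 0.029 ]
trigtip [0.561  0.0048 0.025 ]
tr60 [0.5563 0.0336 0.025 ]
barfar [0.7733 0.0823 0.02  ]
160 [0.443 0.088 0.015]
180 [0.456 0.091 0.065]
200 [0.46  0.091 0.063]
220 [0.465 0.091 0.062]
240 [0.47  0.091 0.056]
260 [0.474 0.09  0.052]
280 [0.479 0.09  0.046]
300 [0.484 0.09  0.04 ]
320 [0.489 0.089 0.039]
340 [0.494 0.089 0.034]
360 [0.499 0.089 0.029]
cased [0.5345 0.0885 0.0317] [ 0.5365  0.0375 -0.0006] [0.5121 0.0337 0.0263]
```

```bash
cat >> h.py <<'E'
O=np.array([.5347,.0887]); D=-.0292; RPY=[np.pi,0,np.pi/2+D]
def loc(x,y,z):
    c,s=np.cos(D),np.sin(D); return [O[0]+c*x-s*y,O[1]+s*x+c*y,z]
E
python3 - <<'E'
from h import *
f=np.load("pics/w1.npz");k=1.5625
for n,u,v,z in [("near",447,135,.018),("far",627,145,.018),("farboard",613,130,.015),("nearboard",449,130,.015),("purpleTL",495,295,.015),("pinkR",320,290,.015)]: print(n,px2w(f,u/k,v/k,z).round(4))
gripper_to(0.0,40)
movep(loc(-.068,0,.10),RPY); print(observe()["time_s"])
r=move_l(loc(-.068,0,.024),feed=.05,max_force=18); o=observe(); print(r,o["eef_pos"],o["ft_force"],o["time_s"])
move_l(loc(-.068,0,.10)); 
w=snap("side","s2"); T=w; w2=snap("wrist","w2")
crop(w,(140,180,340,260),4,"s2"); print(observe()["time_s"])
E
```

```text
near [0.5723 0.1587 0.018 ]
far [0.7562 0.1495 0.018 ]
farboard [0.7414 0.1641 0.015 ]
nearboard [0.5745 0.1637 0.015 ]
purpleTL [ 0.6326 -0.0104  0.015 ]
pinkR [ 0.4366 -0.0052  0.015 ]
4.25
True [0.46624929 0.09069366 0.03079959] [-3.91412887 -0.19821989 11.506971  ] 5.5167
6.2333
```

View pics/s2.png

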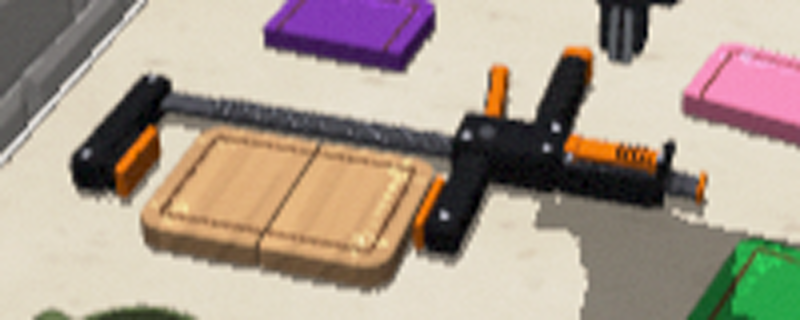

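```bash
cat >> h.py <<'E'
def at(o,z=.002):  # TCP so that the handle-side finger stays at the handle's outer face
    return loc(-.026+o/2,-.066,z)
def rep(t=""):
    o=observe(); print(t,"t%.1f o%.4f g%.1f"%(o["time_s"],o["opening"],o["grasp_force"]),"p",o["eef_pos"].round(4),"F",o["ft_force"].round(1),flush=True); return o
E
python3 - <<'E'
from h import *
gripper_to(.085,20)
movep(loc(.003,-.066,.10),RPY)
r=move_l(loc(.003,-.066,.002),feed=.08,max_force=10); rep(("down",r))
gripper_to(.060); rep()
for o in (.054,.048,.042,.036):
    gripper_to(o); rep(o)
    move_l(at(o),feed=.05); rep()
E
```

```text
('down', False) t8.9 o0.0849 g0.0 p [0.5364 0.0226 0.0026] F [-0.  -0.3  0. ]
 t9.2 o0.0599 g0.3 p [0.5362 0.0226 0.0023] F [1.3 0.3 0.8]
0.054 t9.5 o0.0540 g4.2 p [0.5349 0.0225 0.0022] F [-3.8 -1.2  6.6]
 t9.7 o0.0542 g0.9 p [0.5344 0.0226 0.0024] F [ 2.2 -1.5  0.1]
0.048 t10.0 o0.0482 g4.8 p [0.5329 0.0226 0.0021] F [-3.6 -1.   6.5]
 t10.2 o0.0482 g1.4 p [0.5316 0.0226 0.0024] F [ 2.8 -1.2  1.6]
0.042 t10.5 o0.0423 g5.1 p [0.5305 0.0226 0.0023] F [-0.7 -1.4  6.3]
 t10.7 o0.0420 g2.1 p [0.5284 0.0228 0.0024] F [ 3.5 -0.2  2.9]
0.036 t10.9 o0.0364 g6.7 p [0.5264 0.0228 0.002 ] F [-2.7 -1.1  9.5]
 t11.2 o0.0363 g2.4 p [0.5249 0.023  0.0021] F [ 3.  -0.9  2.8]
```

Run:
```python
from h import *
gripper_to(.0335); rep(); move_l(at(.0345),feed=.05)
for o in (.042,.050,.058,.064):
    gripper_to(o); move_l(at(min(o,.060)),feed=.05); rep(o)
w=snap("side","s3"); crop(w,(140,180,340,260),4,"s3")
```

```text
t11.4 o0.0346 g19.9 p [0.5245 0.023  0.002 ] F [ 1.  -1.6  5.6]
0.042 t12.2 o0.0422 g1.3 p [0.5274 0.023  0.0015] F [ 1.9  0.  -1.3]
0.05 t12.7 o0.0502 g0.8 p [0.5317 0.0228 0.0019] F [ 0.   0.3 -0.3]
0.058 t13.2 o0.0580 g0.4 p [0.5361 0.0226 0.002 ] F [ 1.8  0.9 -0.6]
0.064 t13.6 o0.0644 g0.0 p [0.5369 0.0226 0.0021] F [ 0.1  0.3 -0.5]
```

View pics/s3.png

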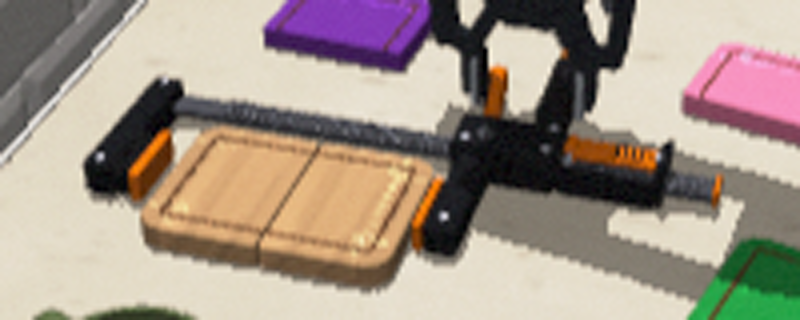

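```bash
cat >> h.py <<'E'
def squeeze(seq,stop):
    for o in seq:
        gripper_to(o); g=rep(o)["grasp_force"]; move_l(at(o),feed=.05); g2=rep()["grasp_force"]
        if g2>stop: return o
def let_out():
    for o in (.042,.050,.058,.064):
        gripper_to(o); move_l(at(min(o,.060)),feed=.05)
    rep("out")
E
python3 - <<'E'
from h import *
if squeeze((.058,.052,.046,.040,.0365,.035),9) is None:
    let_out()
    w=snap("side","s4"); crop(w,(140,180,340,260),4,"s4")
E
```

```text
0.058 t13.9 o0.0581 g1.7 p [0.5364 0.0226 0.002 ] F [-2.8 -0.1  2.2]
 t14.2 o0.0582 g0.3 p [0.5361 0.0226 0.0021] F [ 0.8  1.1 -1.2]
0.052 t14.4 o0.0522 g4.9 p [0.5348 0.0225 0.002 ] F [-3.6 -1.9  6.4]
 t14.7 o0.0524 g1.3 p [0.5337 0.0226 0.0025] F [ 1.4 -1.1  1.1]
0.046 t14.9 o0.0461 g4.0 p [0.5323 0.0226 0.0022] F [-1.6 -0.8  5.9]
 t15.2 o0.0462 g1.4 p [0.5305 0.0228 0.0024] F [ 3.5 -1.9  2.3]
0.04 t15.4 o0.0401 g4.9 p [0.5294 0.0227 0.0023] F [-0.2 -1.1  6.6]
 t15.6 o0.0402 g2.0 p [0.5274 0.0228 0.0024] F [ 3.8 -1.2  3. ]
0.0365 t15.9 o0.0365 g3.2 p [0.5265 0.0229 0.002 ] F [ 1.3 -1.9  4.3]
 t16.1 o0.0370 g2.1 p [0.5254 0.023  0.0021] F [ 4.3 -1.4  2.6]
0.035 t16.3 o0.0353 g6.9 p [0.5248 0.023  0.0019] F [ 2.3 -1.1  4.4]
 t16.6 o0.0354 g6.1 p [0.5247 0.023  0.0022] F [ 5.5 -0.3  2. ]
out t18.6 o0.0642 g0.0 p [0.5368 0.0226 0.002 ] F [-0.3 -0.3 -0.3]
```

```bash
ls pics
```

```text
s2.npz
s2.png
s3.npz
s3.png
s4.npz
s4.png
side0.npz
side0.png
top0.npz
top0.png
w1.npz
w1.png
w1c.png
w2.npz
```

View s4.

View pics/s4.png

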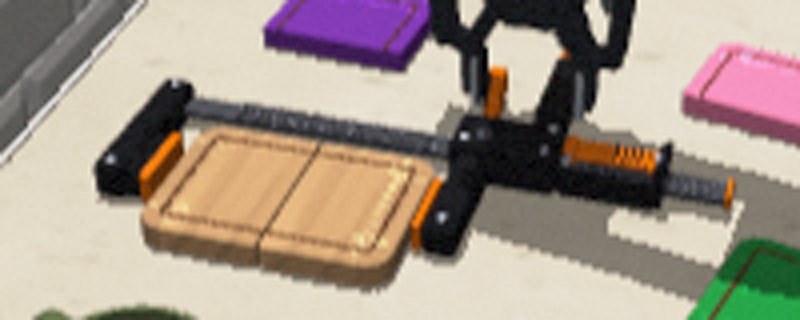

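Run:
```python
from h import *
print(squeeze((.054,.048,.044,.041,.039,.037,.0355),10))
```

```text
0.054 t18.9 o0.0540 g4.4 p [0.5359 0.0225 0.002 ] F [-5.7 -0.9  6.2]
 t19.1 o0.0538 g1.0 p [0.5346 0.0226 0.0023] F [ 2.6 -1.2 -0.3]
0.048 t19.4 o0.0482 g4.6 p [0.5333 0.0226 0.0022] F [-2.  -1.1  4.8]
 t19.6 o0.0482 g1.4 p [0.5318 0.0226 0.0026] F [ 2.8 -2.3  1.2]
0.044 t19.8 o0.0440 g3.1 p [0.5311 0.0227 0.0023] F [ 2.5 -1.7  5.2]
 t20.1 o0.0442 g2.2 p [0.5294 0.0228 0.0023] F [ 5.2 -1.7  2.6]
0.041 t20.3 o0.0414 g3.5 p [0.5288 0.0228 0.0021] F [ 3.  -1.4  4.3]
 t20.5 o0.0412 g2.3 p [0.5276 0.0229 0.0021] F [ 4.3 -0.8  3.7]
0.039 t20.8 o0.0391 g3.1 p [0.5272 0.0229 0.002 ] F [ 3.4 -1.   4.1]
 t21.0 o0.0393 g2.4 p [0.5265 0.0229 0.0021] F [ 4.6 -0.6  3.1]
0.037 t21.2 o0.0372 g3.2 p [0.5259 0.0229 0.0019] F [ 2.4 -0.7  4.1]
 t21.5 o0.0373 g2.4 p [0.5255 0.023  0.002 ] F [ 4.7 -0.8  2.5]
0.0355 t21.7 o0.0357 g4.2 p [0.525  0.023  0.0019] F [ 3.3 -1.1  3.9]
 t21.9 o0.0354 g3.1 p [0.5247 0.023  0.0021] F [ 5.  -1.   2.9]
None
```

Run:
```python
from h import *
let_out()
print(squeeze((.056,.053,.050,.048,.046,.044,.042,.040,.038,.036),11))
w=snap("side","s5"); crop(w,(140,180,340,260),4,"s5")
```

```text
out t23.9 o0.0642 g0.0 p [0.5369 0.0226 0.0021] F [ 0.2 -0.1 -0.1]
0.056 t24.2 o0.0557 g2.2 p [0.5364 0.0226 0.002 ] F [-2.2 -0.5  2.5]
 t24.4 o0.0559 g0.5 p [0.5353 0.0226 0.0022] F [ 1.1 -0.7  0.4]
0.053 t24.6 o0.0529 g3.1 p [0.535  0.0226 0.0022] F [-0.4 -1.   1.9]
 t24.9 o0.0532 g1.6 p [0.5342 0.0225 0.0024] F [ 3.5 -2.1  1.3]
0.05 t25.1 o0.0501 g3.0 p [0.5335 0.0225 0.0023] F [ 1.9 -1.9  4.5]
 t25.4 o0.0501 g1.9 p [0.5324 0.0227 0.0024] F [ 4.3 -1.4  2.4]
0.048 t25.6 o0.0479 g2.5 p [0.532  0.0228 0.0022] F [ 2.6 -1.1  3.1]
 t25.8 o0.0483 g2.3 p [0.5311 0.0228 0.0022] F [ 5.1 -1.2  2.7]
0.046 t26.0 o0.0462 g5.5 p [0.5308 0.0228 0.0022] F [ 2.6 -1.3  5.4]
 t26.3 o0.0459 g4.4 p [0.5302 0.0229 0.0022] F [ 5.4 -1.   3.9]
0.044 t26.5 o0.0442 g8.6 p [0.5294 0.0229 0.0023] F [ 2.6 -1.1  8.8]
 t26.8 o0.0443 g7.0 p [0.5293 0.0229 0.0025] F [ 4.9 -0.1  5.5]
0.042 t27.0 o0.0422 g10.4 p [0.5286 0.0228 0.0025] F [ 1.4 -2.2  8.8]
 t27.2 o0.0419 g8.8 p [0.5285 0.0229 0.0027] F [5.1 0.2 6.9]
0.04 t27.4 o0.0403 g12.6 p [0.5278 0.0228 0.0026] F [ 0.8 -1.   9.4]
 t27.7 o0.0400 g11.1 p [0.5277 0.0229 0.0029] F [ 4.6 -0.6  6.9]
0.04
```

View pics/s5.png

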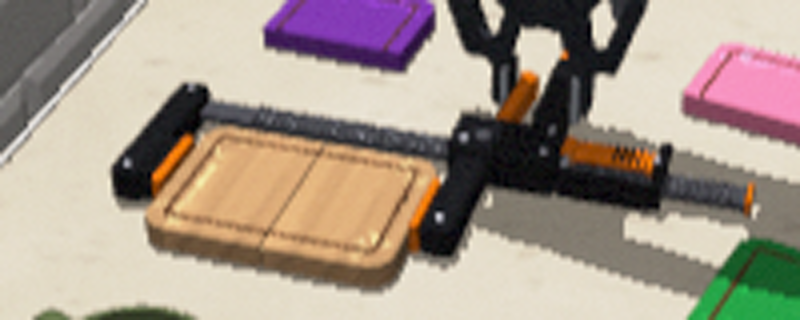

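Run:
```python
from h import *
squeeze((.0388,.0376),14.5); hold(.5); rep("held")
w=snap("wrist","w6"); crop(w,(150,30,450,220),2.6,"w6")
```

```text
0.0388 t27.9 o0.0393 g13.2 p [0.5272 0.0229 0.0028] F [ 2.9 -1.7  9.1]
 t28.2 o0.0390 g12.3 p [0.5272 0.0229 0.0029] F [ 3.1 -0.6  8.2]
0.0376 t28.4 o0.0381 g14.5 p [0.5267 0.0229 0.0029] F [ 2.6 -1.6  9.1]
 t28.7 o0.0380 g13.4 p [0.5266 0.0229 0.003 ] F [ 3.7 -0.1  8.1]
held t29.2 o0.0379 g13.5 p [0.5266 0.0229 0.003 ] F [ 4.3 -0.9  7.9]
```

View pics/w6.png

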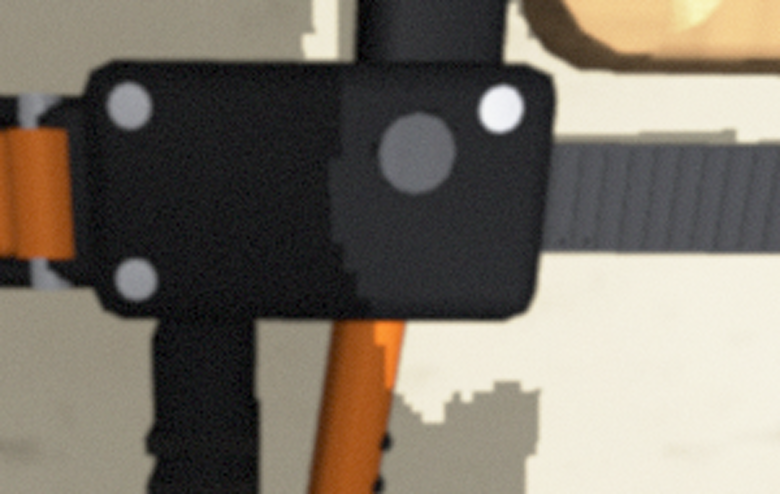

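```bash
python3 -c "
from plant import *
print(job_done())"
```

```text
the job is handed in; nothing more can be done
None
```

I shut the catch and pumped the far jaw in over four strokes. I then handed the job in at about 29 s, still holding the trigger squeezed at about 13.5 N (an estimated 21 N at the far pad). The last pictures showed the clamp flat and the halves lined up, but no verdict came back.

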